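# Sort the ratchet clamps, latched or open

### The job

Two ratchet hand clamps lie on the bench; one is latched shut, the other stands open. Slide each along the bench, without lifting it and without opening or closing its jaws, through the open side of the bay whose sign shows a clamp in the same state, until the whole clamp lies inside the bay. Leave the other things where they stand.

Things in the scene. Friction and masses are not known exactly. Their poses are not given: they have to be found in the camera images.
- clamp_1: Aluminium ratchet hand clamp lying flat, 22 mm thick, 0.14 kg: two crossed halves of 12 mm bar on a pin, short jaws (to 49 mm from the pin), longer rubber-covered handles (to 78 mm). The two clamps differ only in being shut (46 mm wide) or open (85 to 100 mm); which lies nearer the robot varies. Origin: on the pin, at the underside; x from the pin to the jaws along half a, z up.
- clamp_1_arm (a joint): Jaw opening of this clamp, rad, 0 to 0.70: 0 to 0.04 at the start means latched shut (handles together), 0.45 to 0.65 means open. Stiff: it holds where it is unless about 8 N is applied at a handle end (0.6 N m).
- clamp_1_handle_a (a point): handle end of the half a of clamp_1: a point 3 mm short of the end (2 mm for a jaw), on the middle of the bar (about 6 mm from its sides), 11 mm above the clamp's underside.
- clamp_1_handle_b (a point): handle end of the other half of clamp_1: a point 3 mm short of the end (2 mm for a jaw), on the middle of the bar (about 6 mm from its sides), 11 mm above the clamp's underside.
- clamp_1_jaw_a (a point): jaw tip of the half a of clamp_1: a point 3 mm short of the end (2 mm for a jaw), on the middle of the bar (about 6 mm from its sides), 11 mm above the clamp's underside.
- clamp_1_jaw_b (a point): jaw tip of the other half of clamp_1: a point 3 mm short of the end (2 mm for a jaw), on the middle of the bar (about 6 mm from its sides), 11 mm above the clamp's underside.
- clamp_2: Aluminium ratchet hand clamp lying flat, 22 mm thick, 0.14 kg: two crossed halves of 12 mm bar on a pin, short jaws (to 49 mm from the pin), longer rubber-covered handles (to 78 mm). The two clamps differ only in being shut (46 mm wide) or open (85 to 100 mm); which lies nearer the robot varies. Origin: on the pin, at the underside; x from the pin to the jaws along half a, z up.
- clamp_2_arm (a joint): Jaw opening of this clamp, rad, 0 to 0.70: 0 to 0.04 at the start means latched shut (handles together), 0.45 to 0.65 means open. Stiff: it holds where it is unless about 8 N is applied at a handle end (0.6 N m).
- clamp_2_handle_a (a point): handle end of the half a of clamp_2: a point 3 mm short of the end (2 mm for a jaw), on the middle of the bar (about 6 mm from its sides), 11 mm above the clamp's underside.
- clamp_2_handle_b (a point): handle end of the other half of clamp_2: a point 3 mm short of the end (2 mm for a jaw), on the middle of the bar (about 6 mm from its sides), 11 mm above the clamp's underside.
- clamp_2_jaw_a (a point): jaw tip of the half a of clamp_2: a point 3 mm short of the end (2 mm for a jaw), on the middle of the bar (about 6 mm from its sides), 11 mm above the clamp's underside.
- clamp_2_jaw_b (a point): jaw tip of the other half of clamp_2: a point 3 mm short of the end (2 mm for a jaw), on the middle of the bar (about 6 mm from its sides), 11 mm above the clamp's underside.
- tray_left: Sorting bay on the robot's left: three fixed fences of aluminium angle on the bare bench, 25 mm high, 4 mm thick, no floor and no fence on the side towards the middle of the bench (the mouth). Inside it is 350 mm in x and 150 mm deep; body axes are parallel to the world's, it runs from the mouth towards +y. Origin: middle of the mouth line, on the bench.
- tray_right: Sorting bay on the robot's right: three fixed fences of aluminium angle on the bare bench, 25 mm high, 4 mm thick, no floor and no fence on the side towards the middle of the bench (the mouth). Inside it is 350 mm in x and 150 mm deep; body axes are parallel to the world's, it runs from the mouth towards -y. Origin: middle of the mouth line, on the bench.
- sign_open: White easel plate, 100 mm wide and 80 mm high, fixed, leaning far back, outside one of the two bays behind the fence that faces its mouth, with a raised dark picture of an open clamp (jaws and handles spread like an X). It tells what the bay next to it is for (y > 0: left bay, y < 0: right bay); the two plates change places. Origin: middle of its foot, on the bench.
- sign_shut: White easel plate, 100 mm wide and 80 mm high, fixed, leaning far back, outside one of the two bays behind the fence that faces its mouth, with a raised dark picture of a shut clamp (jaws and handles together). It tells what the bay next to it is for (y > 0: left bay, y < 0: right bay); the two plates change places. Origin: middle of its foot, on the bench.
- oil_bottle: Bystander: small oil bottle, 32 mm across, 77 mm high, standing beyond the clamps. Origin: centre of its underside.
- tape_measure: Bystander: tape measure, 34 x 85 x 63 mm, standing beyond the clamps. Origin: centre of its underside.
- check_stamp: Bystander: wooden-handled stamp, 22 x 30 x 62 mm, standing beyond the left bay. Origin: centre of its underside.
Mind the look-alikes: they are no part of the job. What is shaped like the clamp_2 but blue or red is not meant.

How it is judged:
By the outcome, as a careful person would: the job done as asked, in the order asked, and still so for the second after the job is handed in, with the robot touching nothing.
It also fails if it takes over 48 s, if anything falls off the work surface, if the arm or the gripper's body presses on something with over 40 N, if the wrist force passes 120 N, or if a joint passes its speed limit or range.

### The arm

A 7-joint arm with a two-finger parallel gripper is mounted at the origin on a cart in front of the work surface, level with it; the furniture and walls round the work are solid. World frame = base frame: x ahead of the robot, y to its left, z up, the work surface at z = 0. Lengths are in m, angles in rad, forces in N, time in s.
With the tool pointing down it reaches from about 0.425 to 0.875 m from the base axis. Payload 4.7 kg.
Tool frame: the origin (TCP) lies on the centre line of the jaws, within the pads' length; the fingertips stand 14 mm ahead of it and the grasp point (between the pads) lies 5 mm behind it; z points along the fingers, x is the direction in which the jaws open and shut, and the axes are right-handed (so a half turn about z gives the same grasp; the last joint's range is limited). The gripper opens to 87 mm and grips with 3 to 60 N. Pads are 19 mm wide; open, the fingers measure 117 mm over their backs; the gripper's body (75 mm by 190 mm) begins 51 mm behind the grasp point.
Start: joints at [1.278, 0.321, -0.07, 1.45, 0.023, 1.371, -0.057], TCP at [0.196, -0.62, 0.237] pointing down, gripper open.
Joint ranges: [-2.86, 2.86], [-0.3, 2.09], [-1.38, 1.24], [0.06, 2.45], [-1.56, 4.7], [0.09, 2.05], [-2.69, 2.69]. Speed limits (rad/s): [2.57, 2.57, 3.14, 3.14, 3.14, 3.14, 3.14].

### API

Orientations are given as a rotation vector (axis times angle).
In Python, from bench import ctrl gives the robot as it stands.
- The arm moves only by the tool drive_tool, never from a script. Its argument "rows" is a list that holds one entry, the list of rows, each a list of 5 numbers: the shift along the tool's x, y, z scaled (see below), then the turn about the tool's z scaled (see below), then the closure in counts, from 0 (fully open) to 255 (shut). In form: [[[dx, dy, dz, spin, jaw], ...]]. A call has 1 to 20 rows; each row is the pose to reach, as a shift and turn from the pose commanded when the call began, along the tool's axes at that moment, turning the shorter way round; what a row does not reach only later rows make up. The controller multiplies each number of a shift by 300 mm and each number of a turn by pi rad. A row lasts 1/8 s, in which the tool goes at most 62.5 mm and 10.7 degrees, less where a joint would pass 70% of its speed; a pose out of reach is approached as far as the arm can. A call with a number of a shift or a turn outside -1 to 1 is refused whole. A call with a gripper value outside its range is refused whole. The fingers move at their own pace and stop on an object; "grip_force" is the grip in N (left out, the last holds). Time passes only in rows, so rows that repeat a pose let the fingers close. It gives the time, the measured TCP pose, the force and the opening at its end, in the units of the state.
- ctrl.get_state(): the state, without advancing time (a new reading comes with each control period).
- ctrl.get_image(name): name is "scene" or "top" or "wrist"; returns a dict with "img" (420x560x3 uint8, blue, green, red), "camera_matrix" (3x3 intrinsics, pixels), "R" (3x3) and "t" (3): a world point X has camera coordinates R X + t. Camera axes: x right, y down, z forward; pixel columns grow to the right and rows downward; lengths in m; the calibration is good to about 2 mm. A picture is of the moment at which its call begins. There is no depth.
- ctrl.close_job(): hands the job in, once; it reports no verdict.
The state is a dict: "time": time; "joint_positions": joint angles; "qd": joint speeds; "joint_torque": joint torques, N m; "position": TCP position; "tool_rot": TCP orientation; "ft_force": force on the tool from outside, world axes, zero at the start; "torque": the same for the moment, N m; "grip_width": opening from 0.0 (shut) to 1.0 (fully open).
Only numpy, scipy, OpenCV 4.12 (cv2) and the standard library are available. Lean on these libraries where they do the work, as an engineer would, in place of code of your own. Each camera call takes 0.05 s, during which the arm holds its last target.

## Working session

There is one attempt and no reset: what is moved stays moved. The work goes in short steps, Python scripts to look and compute and a tool call to move; the robot and the scene stay as the last step left them, time stands still between calls to the robot, and variables do not carry over. Pictures are saved under pics/ and viewed, and the job is handed in when it is done.

Besides the shell and the picture viewer there is one more tool, called after ">>>" by a JSON object that holds its "api" and its "payload". drive_tool: Moves the arm, as the interface text tells. Its arguments: {"type":"object","properties":{"rows":{"type":"array"},"grip_force":{"type":"number"}},"required":["rows"]}

```bash
mkdir -p pics; ls; python3 - <<'E'
from bench import ctrl
import cv2,pickle
s=ctrl.get_state()
for k in ("time","position","tool_rot","grip_width","ft_force"): print(k,s[k])
for n in("scene","top"):
    d=ctrl.get_image(n); cv2.imwrite(f"pics/{n}0.png",d["img"]); pickle.dump(d,open(f"{n}0.pkl","wb"))
    print(n,d["camera_matrix"],d["R"],d["t"])
E
```

```text
pics
time 0.0
position [ 0.19610732 -0.61915435  0.23545614]
tool_rot [-2.53397808  1.85528125  0.00254975]
grip_width 0.9959375374552055
ft_force [ 0.09378538  0.9078652  -0.78928887]
scene [[417.62330147   0.         279.76512234]
 [  0.         417.62330147 214.54515285]
 [  0.           0.           1.        ]] [[-0.76131198 -0.64801062  0.02205251]
 [-0.36373246  0.39867931 -0.841875  ]
 [ 0.53675206 -0.64895073 -0.53922182]] [0.41724518 0.25967584 1.08134558]
top [[537.27444649   0.         277.5949261 ]
 [  0.         537.27444649 210.70613322]
 [  0.           0.           1.        ]] [[-1.23916065e-03 -9.99961856e-01  8.64584349e-03]
 [-9.92509381e-01  1.73637006e-04 -1.22168321e-01]
 [ 1.22162160e-01 -8.73246694e-03 -9.92471738e-01]] [-0.0389335   0.5624191   1.84566981]
```

View pics/scene0.png

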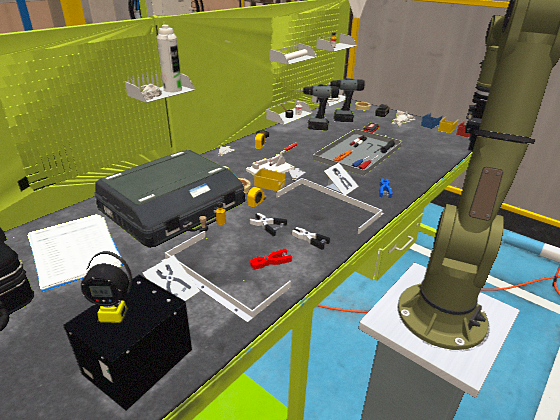

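View pics/top0.png

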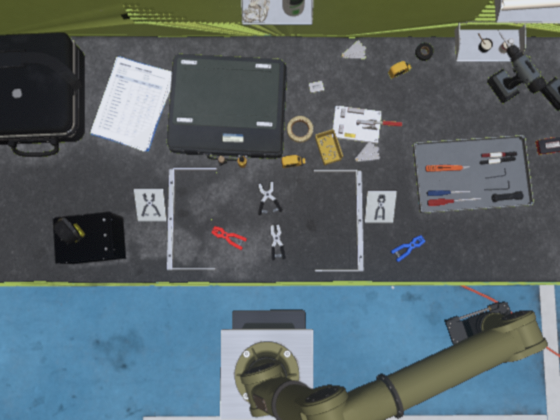

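Top view: two grey/black clamps at (268,197) and (278,241), a red look-alike at (228,237), a blue one at (408,247), and signs at (150,205) and (380,207). I'll enlarge to confirm.

```bash
cat > h.py <<'E'
import numpy as np,cv2,pickle
def ray(d,uv,z):
    K,R,t=d["camera_matrix"],np.array(d["R"]),np.array(d["t"])
    v=R.T@np.linalg.inv(K)@np.array([uv[0],uv[1],1.]); c=-R.T@t
    return c+v*(z-c[2])/v[2]
def proj(d,X):
    p=d["camera_matrix"]@(np.array(d["R"])@np.array(X)+d["t"]); return p[:2]/p[2]
E
python3 - <<'E'
from h import *
d=pickle.load(open("top0.pkl","rb"));im=d["img"]
a=cv2.resize(im[160:280,125:405],None,fx=2.85,fy=2.85,interpolation=cv2.INTER_CUBIC)
cv2.imwrite("pics/crop0.png",a)
b=cv2.resize(im[175:265,210:300],None,fx=6.6,fy=6.6,interpolation=cv2.INTER_CUBIC)
cv2.imwrite("pics/crop1.png",b)
s=pickle.load(open("scene0.pkl","rb"));c=cv2.resize(s["img"][150:320,130:390],None,fx=3,fy=3,interpolation=cv2.INTER_CUBIC)
cv2.imwrite("pics/crop2.png",c)
for n,uv in dict(LT=(174,169),LB=(174,268),LmT=(216,169),LmB=(214,268),RT=(358,171),RB=(358,269),RmT=(314,171),RmB=(315,269)).items(): print(n,ray(d,uv,0.0).round(3))
E
```

```text
LT [0.718 0.332 0.   ]
LB [0.364 0.325 0.   ]
LmT [ 0.718  0.182 -0.   ]
LmB [0.364 0.184 0.   ]
RT [ 0.711 -0.329  0.   ]
RB [ 0.36  -0.323  0.   ]
RmT [ 0.711 -0.171  0.   ]
RmB [ 0.36  -0.171  0.   ]
```

View pics/crop0.png

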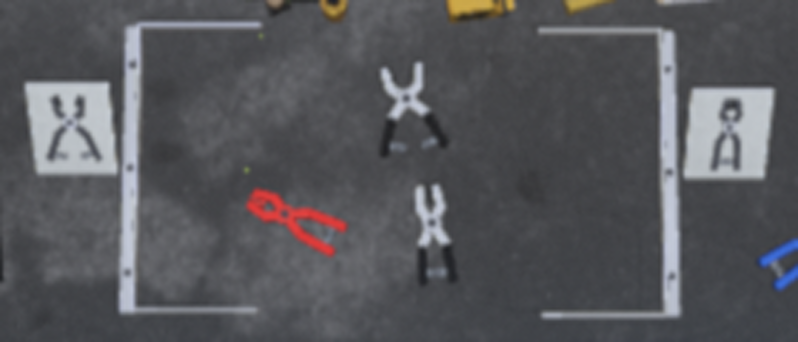

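View pics/crop1.png

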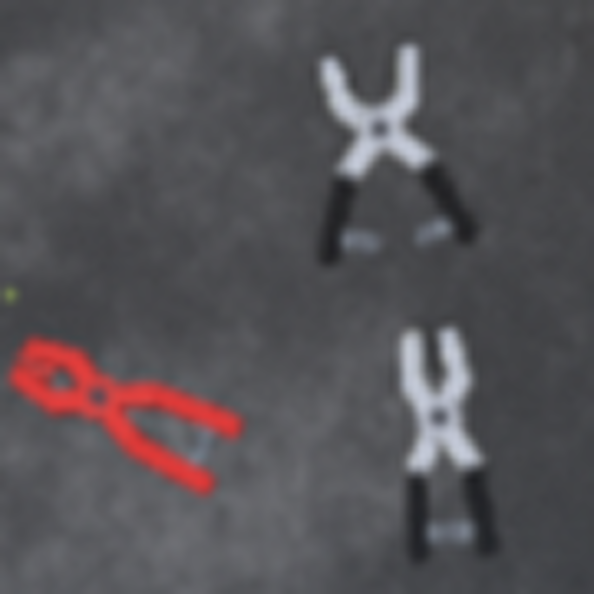

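View pics/crop2.png

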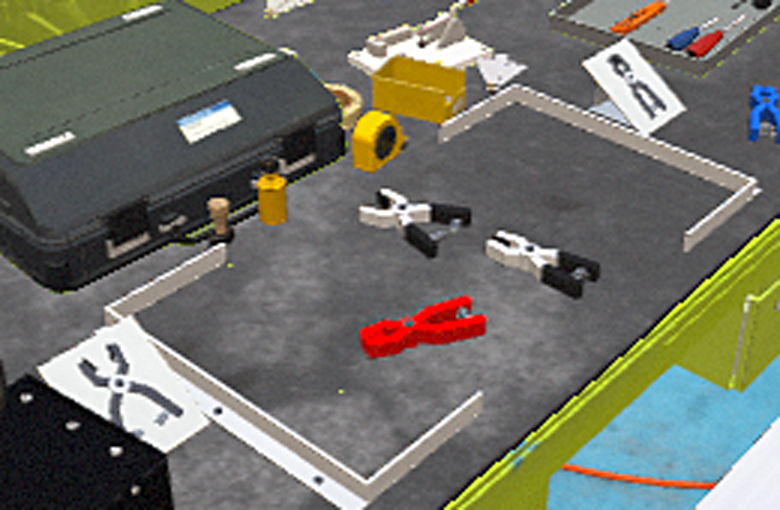

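Candidates for the clamps: grey/black open one at top (267,194), grey/black shut one at (277,238), red (228,237) and blue (408,247). Only the two grey/black ones match; red and blue are look-alikes. The left sign shows the open clamp and the right sign the shut one. So the open (far) clamp goes to the left bay and the shut (near) one to the right bay.

```bash
python3 - <<'E'
from h import *
from bench import ctrl
from scipy.spatial.transform import Rotation as Ro
d=pickle.load(open("top0.pkl","rb"));s=pickle.load(open("scene0.pkl","rb"))
P=lambda u,v,z:ray(d,(u/6.6+210-.42,v/6.6+175-.42),z)
for n,pts in dict(open=[(379,128),(328,65),(410,50),(330,255),(468,232)],shut=[(439,416),(410,335),(450,335),(417,553),(488,548)]).items():
    W=[P(*p,0.02) for p in pts]
    print(n,*[w[:2].round(3) for w in W])
    a=(W[1]+W[2])/2-(W[3]+W[4])/2; print(" yaw deg",np.degrees(np.arctan2(a[1],a[0])).round(1),"handle width",np.linalg.norm(W[3]-W[4]).round(3),[np.linalg.norm(w-W[0]).round(3) for w in W[1:]], "pin in scene",proj(s,W[0]).round(1))
for n,p,z in[("bottle base",(243,158),0.04),("tape",(292,160),.06),("stamp",(225,160),.05),("redR",(245,240),.02),("redTop",(216,229),.02),("redL",(212,235),.02),("redBR",(242,248),.02),("signL foot",(165,205),0),("signR foot",(366,207),0)]: print(n,ray(d,p,z).round(3))
st=ctrl.get_state();R=Ro.from_rotvec(st["tool_rot"]).as_matrix();print(R.round(3))
# red mask extents
hsv=cv2.cvtColor(d["img"],cv2.COLOR_BGR2HSV);m=((hsv[...,0]<8)|(hsv[...,0]>172))&(hsv[...,1]>150)&(hsv[...,2]>90)
ys,xs=np.nonzero(m[215:260,200:260]);print("red px",xs.min()+200,xs.max()+200,ys.min()+215,ys.max()+215, ray(d,(xs.max()+200,ys.min()+215),.02).round(3),ray(d,(xs.min()+200,ys.max()+215),.02).round(3))
E
```

```text
open [ 0.624 -0.002] [0.658 0.025] [ 0.666 -0.019] [0.555 0.024] [ 0.568 -0.05 ]
 yaw deg 9.1 handle width 0.075 [np.float64(0.044), np.float64(0.046), np.float64(0.073), np.float64(0.074)] pin in scene [263.2 219. ]
shut [ 0.469 -0.034] [ 0.512 -0.019] [ 0.512 -0.04 ] [ 0.397 -0.022] [ 0.399 -0.06 ]
 yaw deg 5.9 handle width 0.038 [np.float64(0.046), np.float64(0.044), np.float64(0.073), np.float64(0.075)] pin in scene [305.4 232.7]
bottle base [0.749 0.083 0.04 ]
tape [ 0.738 -0.09   0.06 ]
stamp [0.74  0.145 0.05 ]
redR [0.461 0.075 0.02 ]
redTop [0.5   0.177 0.02 ]
redL [0.478 0.19  0.02 ]
redBR [0.433 0.085 0.02 ]
signL foot [0.587 0.362 0.   ]
signR foot [ 0.58  -0.356  0.   ]
[[ 0.302 -0.953 -0.001]
 [-0.953 -0.302  0.002]
 [-0.002  0.    -1.   ]]
red px 212 245 227 248 [0.507 0.075 0.02 ] [0.433 0.19  0.02 ]
```

Shut clamp first (nearer). The measured sizes match the description: handle points ~74 mm, jaws ~45 mm, shut width 38+12 mm. I'll approach it in two calls.

>>> {"api": "drive_tool", "payload": {"rows": [[[-0.16,-0.15,0,0.02,0],[-0.36,-0.33,0,0.05,0],[-0.56,-0.52,0,0.065,0],[-0.72,-0.66,0,0.065,0],[-0.79,-0.73,0,0.065,0],[-0.79,-0.73,0,0.065,0]]], "grip_force": 5}}

```text
time: 0.85
position: [0.3357, -0.3233, 0.2366]
tool_rot: [-2.34, 2.096, 0.0]
ft_force: [-0.1, -0.4, 0.4]
grip_width: 0.997
```

```bash
cat >> h.py <<'E'
from scipy.spatial.transform import Rotation as Ro
def delta(ctrl,x,y,z,yaw):
    """yaw: world yaw of tool x, deg"""
    st=ctrl.get_state();R=Ro.from_rotvec(st["tool_rot"]).as_matrix()
    c=np.degrees(np.arctan2(R[1,0],R[0,0])); dy=(yaw-c+90)%180-90
    print("t",st["time"],"pos",st["position"].round(4),"yaw",c.round(1),"tilt",R[:,2].round(3),"F",st["ft_force"].round(1),"grip",round(float(st["grip_width"]),3))
    print("scaled",(R.T@(np.array([x,y,z])-st["position"])/.3).round(3),"spin",round(-dy/180,4))
E
python3 -c "
from h import *
from bench import ctrl
delta(ctrl,.469,-.034,.15,-84.1)"
```

```text
t 0.85 pos [ 0.3357 -0.3233  0.2366] yaw -83.7 tilt [ 0.  0. -1.] F [-0.1 -0.4  0.4] grip 0.997
scaled [-0.909 -0.548  0.289] spin 0.0023
```

>>> {"api": "drive_tool", "payload": {"rows": [[[-0.15,-0.09,0.03,0,0],[-0.34,-0.21,0.1,0,0],[-0.53,-0.32,0.17,0,0],[-0.71,-0.43,0.23,0,0],[-0.84,-0.51,0.27,0,0],[-0.91,-0.55,0.29,0,0],[-0.91,-0.55,0.29,0,0],[-0.91,-0.55,0.29,0,0]]]}}

```text
time: 1.85
position: [0.4694, -0.0409, 0.1494]
tool_rot: [2.33, -2.106, -0.0]
ft_force: [0.2, -0.2, 0.3]
grip_width: 0.998
```

```bash
python3 -c "
from h import *
from bench import ctrl
d=ctrl.get_image('wrist');pickle.dump(d,open('w1.pkl','wb'));cv2.imwrite('pics/w1.png',d['img'])
print(proj(d,[.469,-.034,.02]))
delta(ctrl,.469,-.034,.018,-84.1)"
```

```text
[269.68555776 204.00374712]
t 1.9 pos [ 0.4694 -0.0412  0.1496] yaw -84.3 tilt [-0.    -0.001 -1.   ] F [-0.1 -0.8  0.1] grip 1.002
scaled [-0.024 -0.001  0.439] spin -0.001
```

View pics/w1.png

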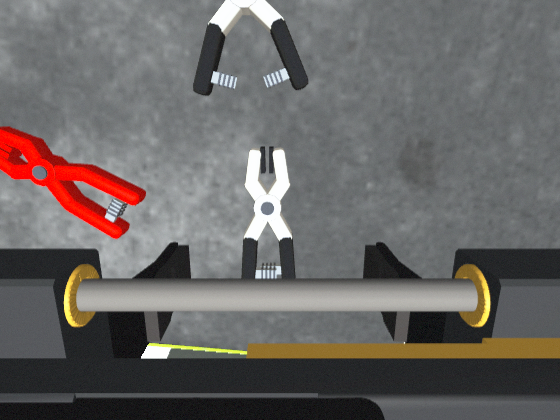

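Wrist view shows the shut clamp with its pin at (267,208), jaw tips near (253,152)/(280,152), jaws nearly upright in the picture; the open clamp above and the red one at left are clear.

```bash
python3 -c "
from h import *
from bench import ctrl
d=pickle.load(open('w1.pkl','rb'))
p=ray(d,(267.2,208.5),.022);j=(ray(d,(254,152),.022)+ray(d,(280.5,152),.022))/2
h=(ray(d,(244,278),.022)+ray(d,(294,278),.022))/2
print(p,j,np.degrees(np.arctan2(*(j-p)[1::-1])))
print(ray(d,(252,240),.022),ray(d,(286,240),.022))
delta(ctrl,p[0],p[1],.018,-84.1)"
```

```text
[ 0.46556882 -0.0323389   0.022     ] [ 0.51089728 -0.02814714  0.022     ] 5.283410305239448
[ 0.43724946 -0.0222835   0.022     ] [ 0.44007645 -0.05042451  0.022     ]
t 1.9 pos [ 0.4694 -0.0412  0.1496] yaw -84.3 tilt [-0.    -0.001 -1.   ] F [-0.1 -0.8  0.1] grip 1.002
scaled [-0.031  0.01   0.439] spin -0.001
```

>>> {"api": "drive_tool", "payload": {"rows": [[[-0.03,0.01,0.1,0,0],[-0.03,0.01,0.22,0,0],[-0.03,0.01,0.33,0,0],[-0.03,0.01,0.41,0,0],[-0.03,0.01,0.435,0,0],[-0.03,0.01,0.435,0,0],[-0.03,0.01,0.435,0,0]]]}}

```text
time: 2.78
position: [0.4667, -0.031, 0.0201]
tool_rot: [-2.331, 2.105, -0.003]
ft_force: [0.3, 1.1, -0.1]
grip_width: 0.999
```

```bash
python3 -c "
from h import *
from bench import ctrl
delta(ctrl,.4656,-.0323,.019,-84.7)"
```

```text
t 2.775 pos [ 0.4667 -0.031   0.0201] yaw -84.2 tilt [ 0.002 -0.001 -1.   ] F [ 0.3  1.1 -0.1] grip 0.999
scaled [0.004 0.004 0.004] spin 0.003
```

>>> {"api": "drive_tool", "payload": {"rows": [[[0,0,0,0,100],[0,0,0,0,140],[0,0,0,0,160],[0,0,0,0,180],[0,0,0,0,200],[0,0,0,0,200],[0,0,0,0,200],[0,0,0,0,200]]], "grip_force": 4}}

```text
time: 3.78
position: [0.4657, -0.0306, 0.019]
tool_rot: [2.332, -2.104, 0.0]
ft_force: [0.5, -0.2, -0.7]
grip_width: 0.292
```

```bash
python3 -c "
from h import *
from bench import ctrl
delta(ctrl,.4756,-.25,.019,-90)
d=ctrl.get_image('wrist');cv2.imwrite('pics/w2.png',d['img'])"
```

```text
t 3.775 pos [ 0.4657 -0.0306  0.019 ] yaw -84.1 tilt [-0. -0. -1.] F [ 0.5 -0.2 -0.7] grip 0.292
scaled [0.731 0.042 0.   ] spin 0.0326
```

View pics/w2.png

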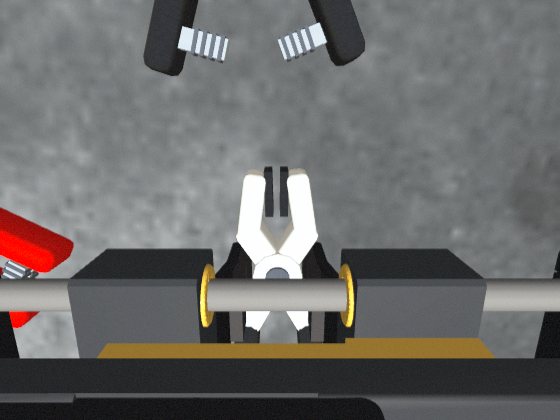

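The shut clamp is held at its waist at 25 mm, with its jaws still shut. Now I slide it right.

>>> {"api": "drive_tool", "payload": {"rows": [[[0.02,0,0,0,200],[0.06,0.005,0,0,200],[0.12,0.01,0,0,200],[0.19,0.015,0,0.005,200],[0.26,0.02,0,0.01,200],[0.33,0.02,0,0.01,200],[0.4,0.025,0,0.015,200],[0.47,0.03,0,0.02,200],[0.54,0.03,0,0.02,200],[0.61,0.035,0,0.025,200],[0.67,0.04,0,0.03,200],[0.71,0.04,0,0.03,200],[0.73,0.04,0,0.03,200],[0.73,0.04,0,0.03,200],[0.73,0.04,0,0.03,200]]]}}

```text
time: 5.7
position: [0.4763, -0.2493, 0.0191]
tool_rot: [2.232, -2.211, 0.001]
ft_force: [0.3, -0.0, -0.5]
grip_width: 0.288
```

```bash
python3 -c "
from h import *
from bench import ctrl
delta(ctrl,.4756,-.25,.019,-90)
d=ctrl.get_image('wrist');cv2.imwrite('pics/w3.png',d['img'])
d=ctrl.get_image('top');cv2.imwrite('pics/t3.png',d['img'])"
```

```text
t 5.7 pos [ 0.4763 -0.2493  0.0191] yaw -89.5 tilt [ 0. -0. -1.] F [ 0.3 -0.  -0.5] grip 0.288
scaled [0.002 0.002 0.   ] spin 0.0029
```

View pics/w3.png

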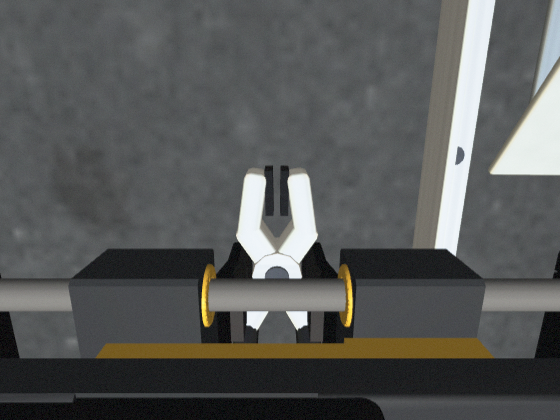

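>>> {"api": "drive_tool", "payload": {"rows": [[[0,0,0,0,165],[0,0,0,0,140],[0,0,0,0,100],[0,0,0,0,60],[0,0,0,0,60],[0,0,-0.06,0,60],[0,0,-0.2,0,60],[0,0,-0.36,0,60],[0,0,-0.44,0,30],[0,0,-0.44,0,0],[0,0,-0.44,0,0]]]}}

```text
time: 7.18
position: [0.4758, -0.2494, 0.1507]
tool_rot: [2.23, -2.212, -0.001]
ft_force: [0.0, 0.0, -0.7]
grip_width: 0.971
```

```bash
python3 -c "
from h import *
from bench import ctrl
delta(ctrl,.624,-.002,.15,-80.9)
d=ctrl.get_image('wrist');cv2.imwrite('pics/w4.png',d['img']);pickle.dump(d,open('w4.pkl','wb'))"
```

```text
t 7.175 pos [ 0.4758 -0.2494  0.1507] yaw -89.5 tilt [-0.001  0.    -1.   ] F [ 0.   0.  -0.7] grip 0.971
scaled [-0.82  -0.501  0.002] spin -0.0479
```

View pics/w4.png

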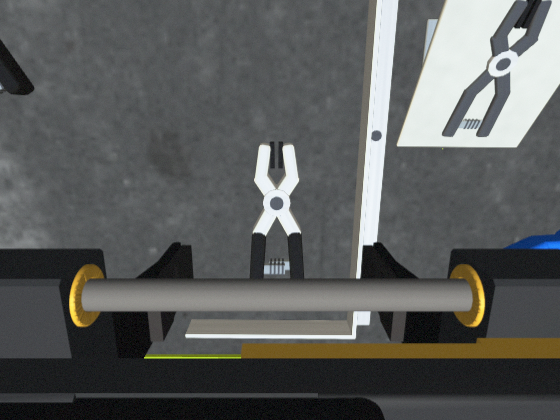

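The shut clamp lies with its pin at (277,203), inside the right bay, and the sign next to it shows the shut clamp. On to the open clamp.

>>> {"api": "drive_tool", "payload": {"rows": [[[-0.1,-0.06,0,-0.01,0],[-0.26,-0.16,0,-0.02,0],[-0.42,-0.26,0,-0.03,0],[-0.58,-0.36,0,-0.04,0],[-0.73,-0.45,0,-0.048,0],[-0.82,-0.5,0,-0.048,0],[-0.82,-0.5,0,-0.048,0],[-0.82,-0.5,0,-0.048,0]]]}}

```text
time: 8.22
position: [0.6233, -0.0033, 0.1497]
tool_rot: [2.389, -2.037, -0.002]
ft_force: [-0.6, -0.7, -1.1]
grip_width: 1.003
```

```bash
python3 -c "
from h import *
from bench import ctrl
delta(ctrl,.624,-.002,.15,-80.9)
d=ctrl.get_image('wrist');cv2.imwrite('pics/w5.png',d['img']);pickle.dump(d,open('w5.pkl','wb'))"
```

```text
t 8.225 pos [ 0.6233 -0.0033  0.1497] yaw -80.9 tilt [-0.002 -0.001 -1.   ] F [-0.6 -0.7 -1.1] grip 1.003
scaled [-0.004 -0.003 -0.001] spin -0.0
```

View pics/w5.png

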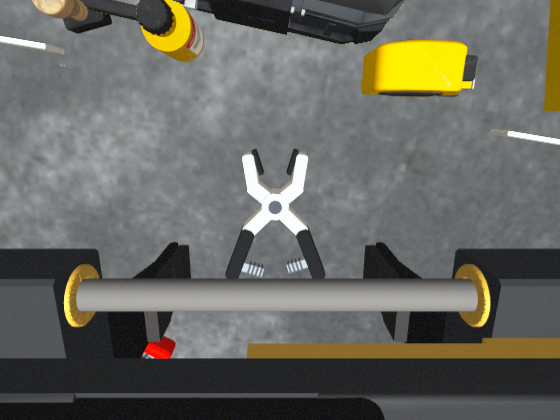

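Wrist view: open clamp pin at (275,207), jaw tips at (249,153)/(302,153), handle ends at (234,275)/(318,275). Tape measure, bottle and stamp are well ahead.

```bash
python3 -c "
from h import *
from bench import ctrl
d=pickle.load(open('w5.pkl','rb'))
p=ray(d,(275,207.5),.022);j=(ray(d,(249,154),.022)+ray(d,(302,154),.022))/2
print(p,j,np.degrees(np.arctan2(*(j-p)[1::-1])))
d4=pickle.load(open('w4.pkl','rb'));print('shut pin',ray(d4,(277,203.5),.022))
delta(ctrl,p[0],p[1],.019,-80.9)"
```

```text
[ 0.6205983  -0.00114775  0.022     ] [0.66331909 0.00522    0.022     ] 8.47780835372069
shut pin [ 0.47653384 -0.24832631  0.022     ]
t 8.275 pos [ 0.6234 -0.0041  0.15  ] yaw -81.0 tilt [-0.002 -0.001 -1.   ] F [-0.7  0.4 -0.5] grip 1.001
scaled [-0.011  0.007  0.437] spin -0.0005
```

>>> {"api": "drive_tool", "payload": {"rows": [[[-0.01,0.007,0.1,0,0],[-0.01,0.007,0.22,0,0],[-0.01,0.007,0.33,0,0],[-0.01,0.007,0.41,0,0],[-0.01,0.007,0.435,0,0],[-0.01,0.007,0.435,0,0],[-0.01,0.007,0.435,0,0],[-0.01,0.007,0.435,0,80],[-0.01,0.007,0.435,0,120],[-0.01,0.007,0.435,0,140],[-0.01,0.007,0.435,0,160],[-0.01,0.007,0.435,0,180],[-0.01,0.007,0.435,0,200],[-0.01,0.007,0.435,0,200],[-0.01,0.007,0.435,0,200],[-0.01,0.007,0.435,0,200]]], "grip_force": 4}}

```text
time: 10.28
position: [0.6215, 0.0002, 0.0204]
tool_rot: [2.391, -2.038, -0.0]
ft_force: [-0.7, -1.3, -0.4]
grip_width: 0.432
```

```bash
python3 -c "
from h import *
from bench import ctrl
delta(ctrl,.62,.255,.019,-85)
d=ctrl.get_image('wrist');cv2.imwrite('pics/w6.png',d['img'])"
```

```text
t 10.275 pos [6.215e-01 2.000e-04 2.040e-02] yaw -80.9 tilt [-0. -0. -1.] F [-0.7 -1.3 -0.4] grip 0.432
scaled [-0.839 -0.13   0.005] spin 0.0229
```

View pics/w6.png

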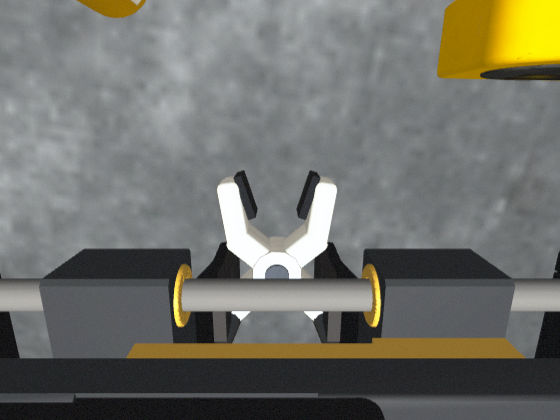

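>>> {"api": "drive_tool", "payload": {"rows": [[[-0.02,-0.005,0,0,200],[-0.06,-0.01,0,0,200],[-0.12,-0.02,0,0,200],[-0.19,-0.03,0,0.005,200],[-0.26,-0.04,0,0.005,200],[-0.33,-0.05,0,0.01,200],[-0.4,-0.06,0,0.01,200],[-0.47,-0.07,0,0.015,200],[-0.54,-0.08,0,0.015,200],[-0.61,-0.095,0,0.02,200],[-0.68,-0.105,0,0.02,200],[-0.75,-0.115,0,0.023,200],[-0.8,-0.125,0,0.023,200],[-0.83,-0.13,0,0.023,200],[-0.84,-0.13,0,0.023,200],[-0.84,-0.13,0,0.023,200],[-0.84,-0.13,0,0.023,200]]]}}

```text
time: 12.45
position: [0.6204, 0.2545, 0.0205]
tool_rot: [2.315, -2.124, 0.0]
ft_force: [-0.5, -0.3, -0.2]
grip_width: 0.426
```

```bash
python3 -c "
from h import *
from bench import ctrl
delta(ctrl,.62,.255,.019,-85)
d=ctrl.get_image('wrist');cv2.imwrite('pics/w7.png',d['img'])"
```

```text
t 12.45 pos [0.6204 0.2545 0.0205] yaw -85.1 tilt [ 0. -0. -1.] F [-0.5 -0.3 -0.2] grip 0.426
scaled [-0.002  0.001  0.005] spin -0.0004
```

View pics/w7.png

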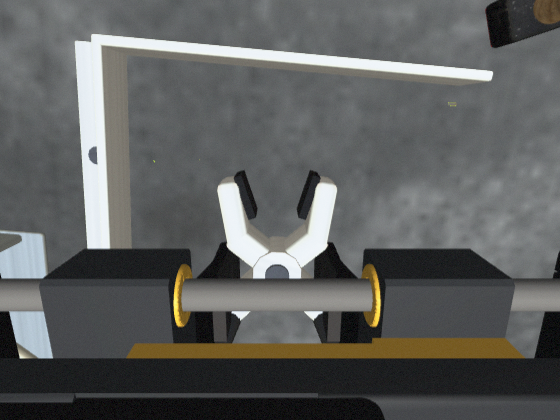

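>>> {"api": "drive_tool", "payload": {"rows": [[[0,0,0,0,130],[0,0,0,0,100],[0,0,0,0,70],[0,0,0,0,50],[0,0,0,0,50],[0,0,-0.06,0,50],[0,0,-0.2,0,50],[0,0,-0.36,0,50],[0,0,-0.46,0,50],[0,0,-0.5,0,0],[0,0,-0.5,0,0]]]}}

```text
time: 13.88
position: [0.6204, 0.2555, 0.1713]
tool_rot: [-2.315, 2.122, -0.001]
ft_force: [0.3, 0.1, 0.3]
grip_width: 0.95
```

```bash
python3 -c "
from h import *
from bench import ctrl
delta(ctrl,.5,.0,.3,-85)
d=ctrl.get_image('wrist');cv2.imwrite('pics/w8.png',d['img']);pickle.dump(d,open('w8.pkl','wb'))"
```

```text
t 13.875 pos [0.6204 0.2555 0.1713] yaw -85.0 tilt [ 0.001  0.    -1.   ] F [0.3 0.1 0.3] grip 0.95
scaled [ 0.813  0.473 -0.43 ] spin -0.0001
```

View pics/w8.png

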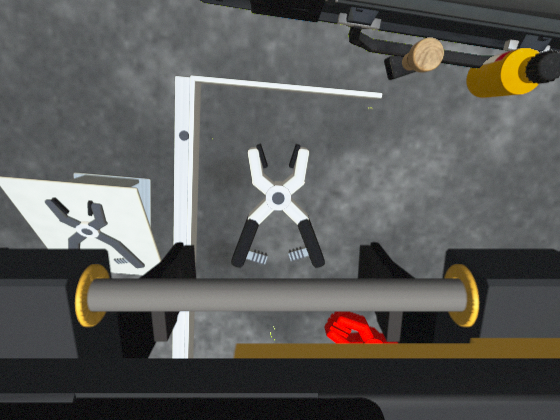

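The open clamp lies in the left bay beside the open-clamp sign, pin at (278,198), still open. I'll raise the arm and draw it back for a final overview.

>>> {"api": "drive_tool", "payload": {"rows": [[[0,0,-0.1,0,0],[0.1,0.05,-0.25,0,0],[0.25,0.14,-0.4,0,0],[0.41,0.23,-0.43,0,0],[0.57,0.33,-0.43,0,0],[0.73,0.42,-0.43,0,0],[0.81,0.47,-0.43,0,0],[0.81,0.47,-0.43,0,0],[0.81,0.47,-0.43,0,0]]]}}

```text
time: 15.05
position: [0.5007, 0.0019, 0.2986]
tool_rot: [2.317, -2.122, -0.003]
ft_force: [0.7, 0.2, -0.3]
grip_width: 1.002
```

```bash
python3 -c "
from h import *
from bench import ctrl
delta(ctrl,.5,.0,.3,-85)
d=ctrl.get_image('top');pickle.dump(d,open('t9.pkl','wb'));cv2.imwrite('pics/t9.png',cv2.resize(d['img'][150:285,125:405],None,fx=2.85,fy=2.85,interpolation=cv2.INTER_CUBIC))
d=ctrl.get_image('scene');cv2.imwrite('pics/s9.png',cv2.resize(d['img'][150:350,130:390],None,fx=3,fy=3))"
```

```text
t 15.05 pos [0.5007 0.0019 0.2986] yaw -85.0 tilt [-0.001  0.001 -1.   ] F [ 0.7  0.2 -0.3] grip 1.002
scaled [ 0.006  0.003 -0.005] spin 0.0002
```

View pics/t9.png

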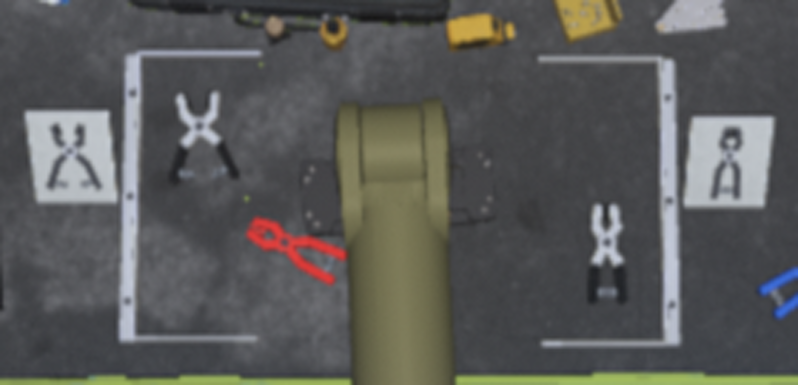

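View pics/s9.png

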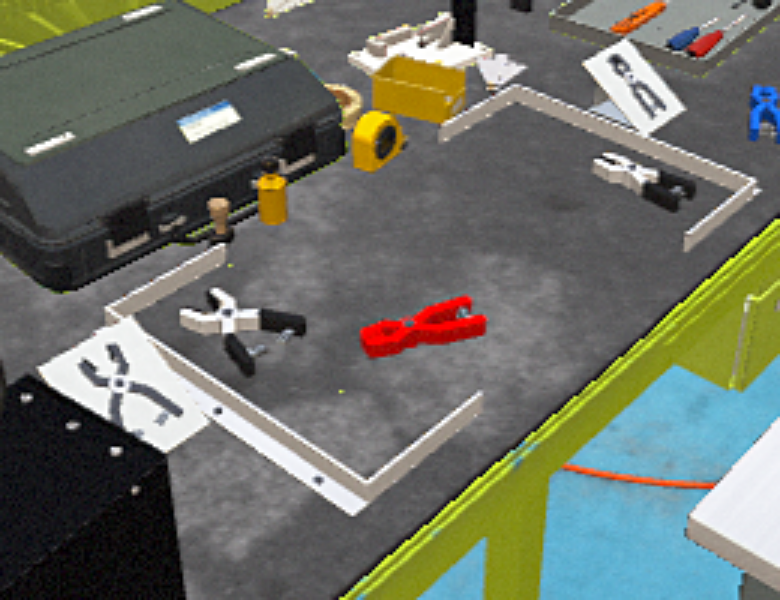

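Both clamps lie whole inside their bays: the open one at crop x 170–238 (fence 133, mouth 262), the shut one at 587–627 (mouth 540, fence 662). The open clamp's handle span is unchanged (68 px against 67 before), and the bystanders and look-alikes stand as they were.

```bash
python3 -c "
from bench import ctrl
print(ctrl.close_job())"
```

```text
the job is handed in; nothing more can be done
None
```

Both clamps are in their bays and the job is handed in; it took about 15 s of the 48 s allowed. I held each clamp lightly at its waist (4 N), slid it along the bench at constant height, let go and raised the tool clear.

- **Shut clamp:** it went into the right bay, beside the shut sign. After release its pin was at about (0.477, -0.248).
- **Open clamp:** it went into the left bay, beside the open sign. The tool let go of it at about (0.620, 0.255).

**Last checks:** the final top and scene views show both clamps wholly inside their fences and mouth lines. The shut one still looks shut, and the open one's handle span was unchanged within a pixel. The red and blue look-alikes, bottle, tape measure and stamp look unmoved by eye. The arm was about 0.3 m up, touching nothing. No check failed. The only disagreement was 3–4 mm between the top and wrist camera pin positions; I used the wrist values for the grasps.

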